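# Stow the lenses and close the lapped doors

### The arm

A 6-joint arm with a two-finger parallel gripper is mounted at the origin on the work surface. World frame = base frame: x ahead of the robot, y to its left, z up, the work surface at z = 0. Lengths are in m, angles in degrees, forces in N, time in s.
With the tool pointing down it reaches from about 0.375 to 0.9 m from the base axis. Payload 3.1 kg.
Tool frame: the origin (TCP) lies at the very end of the fingers, on their centre line; the grasp point (between the pads) lies 19 mm behind it (manip.hold_point_z is the x of the grasp point in the tool frame, in m); x points along the fingers, y is the direction in which the jaws open and shut, and the axes are right-handed (so a half turn about x gives the same grasp; the last joint's range is limited). The gripper opens to 85 mm and grips with 20 to 120 N. Pads are 22 mm wide; open, the fingers measure 114 mm over their backs; the gripper's body (76 mm by 85 mm) begins 54 mm behind the grasp point. The pads swing forward as they close: fully open they stand 13 mm farther back than shut.
Start: joints at [-84.368, 30.224, 82.088, -0, 67.689, -10.227], TCP at [0.171, -0.601, 0.231] pointing down, gripper open.
Joint ranges: [-176.69, 176.69], [-43.24, 126.21], [12.49, 139.97], [-82, 262], [0, 151.66], [-163.58, 163.58]. Speed limits (degrees/s): [159.86, 159.86, 180, 180, 180, 180].

### API

Orientations are given as [roll, pitch, yaw] about the fixed x, y, z axes, in that order (R = Rz(yaw) Ry(pitch) Rx(roll)).
In Python, from workcell import manip gives the robot as it stands. Calls block until the motion is done:
- manip.move_pose(position, orientation): joint-space move of the TCP to a pose.
- manip.move_straight(position, rotation=None, rate=0.15): straight line of the TCP; rotation=None keeps the orientation; rate is the mean speed in m/s.
- manip.move_joints(angles): joint-space move.
- manip.command_gripper(opening): finger opening in m; the grip force is fixed at half the most; returns when the fingers have stopped.
- manip.dwell(seconds).
- manip.inverse_kinematics(position, orientation): joint angles nearest the present ones, or None.
- manip.get_obs(): the state.
- manip.grab_frame(name): name is "scene" or "top" or "wrist"; returns a dict with "img" (420x560x3 uint8, red, green, blue), "fx", "fy", "cx", "cy" (pixels), "dist" ([k1, k2, p1, p2, k3] as OpenCV has them; the pictures are not rectified), "T" (4x4, takes a point from camera to world coordinates). Camera axes: x right, y down, z forward; pixel columns grow to the right and rows downward; lengths in m; the calibration is good to about 2 mm. A picture is of the moment at which its call begins. There is no depth.
A pose or a line that the arm cannot do raises manip.IKError and nothing moves.
- manip.close_job(): hands the job in, once; it reports no verdict.
Trained networks look in a picture, given as the dict that the camera call returned (one of the last four; its "shot" number tells which), for a name from the list of things; names that differ only in an ending like _2 or _b are one class to them, and where a whole thing is asked for, a point or a joint stands for the part that bears it (a point fixed in the world has none). Each returns a list of dicts, best first, with "conf" (0 to 1); they miss things now and then, are a little off and sometimes report something else, mostly with a low value. They report only what shows in the picture. A call takes as long as a camera call. They do not tell look-alikes from the thing itself.
- manip.find_in(picture, thing): "box" ([left, top, right, bottom] as shares, 0 to 1, of the picture: columns of its width, rows of its height, round what is visible of it).
- manip.place_of(picture, thing): "location" ([row, column] as shares, 0 to 1, of the picture: columns of its width, rows of its height: a listed point, or the origin of a listed thing).
The state is a dict: "time_s": time; "qpos": joint angles; "joint_velocities": joint speeds; "effort": joint torques, N m; "eef_pos": TCP position; "ee_rot": TCP orientation; "wrist_force": force on the tool from outside, world axes, zero at the start; "torque": the same for the moment, N m; "grip_width": finger opening in m.
Only numpy, scipy, OpenCV 4.12 (cv2) and the standard library are available. Lean on these libraries where they do the work, as an engineer would, in place of code of your own. Each camera call takes 0.05 s, during which the arm holds its last target. There are 200 camera calls.

### The job

Put the microscope eyepiece and the objective away in the divided tote inside the chest, each standing upright in the compartment that matches its size (the eyepiece in the largest, the objective in the smallest). Then close the chest: first shut the door with the rebated edge completely, and only then bring the other door down so its flange laps over the rebate, leaving both fully shut. Leave the jar, slide box and tube rack where they are.

Things in the scene. Friction and masses are not known exactly. Their poses are not given: they have to be found in the camera images.
- chest: Fixed low grey metal chest, open-topped, 240 mm (its x) by 240 mm (its y), walls 5 mm thick and 75 mm high, inner floor 5 mm above the bench. Origin: centre of its underside; z up; may be turned a little about z. Two aluminium doors, hinged along its +y and -y rims, stand open, about upright, at the start.
- rebated_door (a joint): Hinge angle of the door on the chest's +y (left) rim, rad: 0 fully shut (flat on the chest), 1.57 upright, 1.95 its stop, leaning outward. Starts at 1.6 to 1.9. Friction hinge (0.35 Nm): stays where it is left; pushing its outer face with 3 to 7 N, 85 mm from the hinge, moves it; it must be pushed all the way down. Outer face: away from the chest when open, on top when shut.
- flanged_door (a joint): Hinge angle of the door on the chest's -y (right) rim, rad: 0 fully shut; same hinge, range, start and behaviour as the rebated door. If it is shut first the other cannot shut: the other's lip comes to rest on its flange, about 12 mm high.
- rebated_door_hinge (a point): Middle of the rebated door's hinge line, on the chest 120 mm from its centre along its +y, 75 mm above the bench. Axes are the chest's; the hinge line runs along chest x. The door's underside lies through this line, its outer face 12 mm from it.
- flanged_door_hinge (a point): Middle of the flanged door's hinge line: on the chest, 120 mm from its centre along its -y and 75 mm above the bench; otherwise as for the rebated door.
- rebated_door_edge (a point): Point on the rebated door's plain outer face at mid-length, 110 mm from the hinge; moves with the door. Here the 12 mm thick plate (240 mm long) ends and a thin lip (the rebate), 18 mm wide and 5.5 mm thick, continues its underside to 128 mm from the hinge.
- flanged_door_edge (a point): Point on the flanged door's plain outer face at mid-length, 110 mm from the hinge; moves with the door. Here the 12 mm thick plate (240 mm long) ends and a flange, 18 mm wide and 5.5 mm thick, continues its outer (upper) face to 128 mm; shut, it lies over the other door's lip, outer faces flush.
- tote: Fixed white plastic tote standing on the chest's floor, turned any way about z: 148 mm (its x) by 62 mm (its y), 16 mm high, walls and floor 4 mm. Two dividers make three compartments in a row along x, all 54 mm wide (y): 54 mm long at -x, 44 mm in the middle, 34 mm at +x. Origin: centre of its underside, z up.
- large_cell (a point): Centre of the floor of the largest compartment (54 by 54 mm), 4 mm above the tote's underside, 9 mm above the bench. Axes are the tote's.
- small_cell (a point): Centre of the floor of the smallest compartment (34 mm along the tote's x, 54 mm along its y), 9 mm above the bench. Axes are the tote's.
- eyepiece: Loose black round microscope eyepiece, 120 g (varies), standing on the bench to the right of the chest. 55 mm high: base 46 mm in diameter up to 20 mm, above 22 mm a barrel 40 mm in diameter to the top. Origin: centre of its underside, z up along its axis.
- objective: Loose round steel objective lens, 100 g (varies), standing on the bench to the right of the chest: plain cylinder 26 mm in diameter, 46 mm high. Origin: centre of its underside, z up along its axis.
- jar: Bystander: loose glass jar, 60 mm in diameter, 80 mm high, 250 g, left of the robot and nearer than the chest. Origin: centre of its underside.
- slide_box: Bystander: flat loose white box, 42 (its x) by 87 mm, 24 mm high, 300 g, between the robot and the chest. Origin: centre of its underside.
- tube_rack: Bystander: loose grey rack with yellow-capped tubes, 54 (its x) by 120 mm, 64 mm high, 500 g, beyond the parts on the right. Origin: centre of its underside.
Things that resemble listed ones, but are neither listed nor needed, are in the scene too. Of the things shaped like the eyepiece, the black one is meant.

How it is judged:
By the outcome, as a careful person would: the job done as asked, in the order asked, and still so for the second after the job is handed in, with the robot touching nothing.
It also fails if it takes over 72 s, if anything falls off the work surface, if the arm or the gripper's body presses on something with over 40 N, if the wrist force passes 120 N, or if a joint passes its speed limit or range.

## Working session

There is one attempt and no reset: what is moved stays moved. The work goes in short steps, each a Python script; the robot and the scene stay as the last script left them, time stands still between calls to the robot, and variables do not carry over. Pictures are saved under pics/ and viewed, about 8 in all and at most 12, crops included, and the job is handed in when it is done.

```bash
ls; mkdir -p pics; cat > h.py <<'E'
import numpy as np, cv2
from workcell import manip
def save(f,n): cv2.imwrite('pics/'+n, cv2.cvtColor(np.ascontiguousarray(f['img']),cv2.COLOR_RGB2BGR))
def K(f): return np.array([[f['fx'],0,f['cx']],[0,f['fy'],f['cy']],[0,0,1.]])
def ray(f,u,v):
    p=cv2.undistortPoints(np.array([[[u,v]]],float),K(f),np.array(f['dist'],float))[0,0]
    T=np.array(f['T']); return T[:3,3],T[:3,:3]@np.array([p[0],p[1],1])
def at_z(f,u,v,z):
    o,d=ray(f,u,v); return o+d*(z-o[2])/d[2]
def proj(f,P):
    T=np.linalg.inv(np.array(f['T'])); r,_=cv2.Rodrigues(T[:3,:3])
    return cv2.projectPoints(np.array(P,float).reshape(-1,1,3),r,T[:3,3],K(f),np.array(f['dist'],float))[0][:,0]
E
python3 - <<'E'
from h import *
print(manip.get_obs()); print(manip.hold_point_z)
for n in ('top','scene'):
    f=manip.grab_frame(n); save(f,n+'0.png'); print(n,f['T'],f['fx'])
    hz=dict(eyepiece=0,objective=0,large_cell=.009,small_cell=.009,tote=.005,chest=0,rebated_door_hinge=.075,flanged_door_hinge=.075,jar=0,slide_box=0,tube_rack=0,rebated_door_edge=.18,flanged_door_edge=.18)
    for t,z in hz.items():
        for d in manip.place_of(f,t)[:3]:
            r,c=d['location']; print(t,round(d['conf'],2),(round(c*560),round(r*420)),at_z(f,c*560,r*420,z).round(3))
E
```

```text
pics
{'time_s': 0.0, 'qpos': array([-8.43677309e+01,  3.02787727e+01,  8.21568003e+01, -8.27848786e-04,
        6.76889344e+01, -1.02275870e+01]), 'joint_velocities': array([-0.06079343, -0.08372819, -0.02935619,  0.01146577,  0.07560163,
        0.0068023 ]), 'effort': array([-4.04461452e-04, -4.42353415e+01, -1.78025311e+01, -4.28843541e-04,
        8.22638045e-03,  4.85771253e-06]), 'eef_pos': array([ 0.17075317, -0.60047634,  0.23033339]), 'ee_rot': array([-99.87546686,  89.87549031,  95.98470439]), 'wrist_force': array([0.24839484, 0.09087273, 0.15747431]), 'torque': array([0.01418316, 0.01586023, 0.04273916]), 'grip_width': 0.08513697835404686}
-0.0187
top [[-0.01635277 -0.98992588  0.14063905  0.37509876]
 [-0.99983858  0.01723692  0.00507071 -0.01097619]
 [-0.00744381 -0.14053343 -0.99004795  1.25948724]
 [ 0.          0.          0.          1.        ]] 545.5512748225077
eyepiece 0.97 (395, 290) [ 0.357 -0.272  0.   ]
eyepiece 0.93 (437, 264) [ 0.413 -0.373  0.   ]
eyepiece 0.92 (382, 218) [ 0.522 -0.25   0.   ]
objective 0.53 (408, 189) [ 0.59  -0.315  0.   ]
large_cell 0.
[... 1111 characters left out ...]
46, 265) [ 0.582 -0.317  0.   ]
objective 0.64 (150, 307) [ 0.698 -0.285 -0.   ]
large_cell 0.89 (301, 242) [0.515 0.037 0.009]
small_cell 0.88 (336, 260) [0.573 0.113 0.009]
small_cell 0.63 (169, 224) [ 0.455 -0.285  0.009]
tote 0.97 (315, 254) [0.551 0.067 0.005]
chest 0.85 (320, 258) [0.557 0.079 0.   ]
rebated_door_hinge 0.71 (339, 264) [0.643 0.102 0.075]
rebated_door_hinge 0.57 (373, 231) [0.547 0.19  0.075]
flanged_door_hinge 0.64 (268, 237) [ 0.566 -0.043  0.075]
jar 0.89 (405, 201) [0.353 0.325 0.   ]
jar 0.5 (148, 306) [ 0.695 -0.289  0.   ]
jar 0.28 (376, 230) [0.466 0.225 0.   ]
slide_box 0.74 (236, 206) [ 0.378 -0.125  0.   ]
rebated_door_edge 0.66 (405, 192) [0.539 0.241 0.18 ]
```

View pics/top0.png

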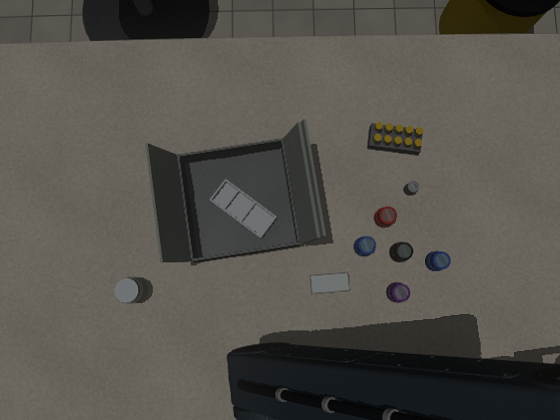

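View pics/scene0.png

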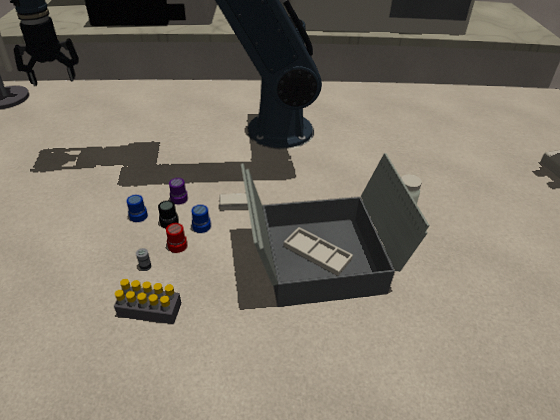

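The top view shows the black eyepiece at about (401,250), surrounded by coloured look-alikes, and the objective at (412,187). The tote's large cell is at (258,219) and its small cell at (225,190). Both doors are upright. Next I'll look closer with the wrist camera.

```bash
python3 - <<'E'
from h import *
f=manip.grab_frame('top'); e=at_z(f,401,249,.055); o=at_z(f,412,186,.046); print(e,o)
q=manip.get_obs()['qpos']
for y in (39,219,0,180): print(y, np.round(manip.inverse_kinematics([e[0],e[1],.2],[0,90,y]),1))
manip.move_pose([e[0]-.03,e[1],.30],[0,90,219])
g=manip.grab_frame('wrist'); save(g,'w1.png'); print(np.round(g['T'],3),g['fx'])
for n in('eyepiece','objective'):
  for d in manip.place_of(g,n)[:6]:
    r,c=d['location']; print(n,round(d['conf'],2),(round(c*560),round(r*420)),at_z(g,c*560,r*420,0).round(4))
print(manip.get_obs()['time_s'],manip.get_obs()['qpos'])
E
```

```text
[ 0.44578104 -0.2790889   0.055     ] [ 0.58800031 -0.31287218  0.046     ]Traceback (most recent call last):
  File "<stdin>", line 4, in <module>
    return _wrapfunc(a, 'round', decimals=decimals, out=out)
    return _wrapit(obj, method, *args, **kwds)
    result = getattr(arr, method)(*args, **kwds)
TypeError: unsupported operand type(s) for *: 'NoneType' and 'float'
```

```bash
python3 - <<'E'
from h import *
f=manip.grab_frame('top'); e=at_z(f,401,249,.055); o=at_z(f,412,186,.046)
for y in (0,39,90,180,219,270): print(y, manip.inverse_kinematics([e[0],e[1],.2],[0,90,y]))
manip.move_pose([e[0]-.03,e[1],.30],[0,90,219])
g=manip.grab_frame('wrist'); save(g,'w1.png'); print(np.round(g['T'],3),g['fx'])
for n in('eyepiece','objective'):
  for d in manip.place_of(g,n)[:6]:
    r,c=d['location']; print(n,round(d['conf'],2),(round(c*560),round(r*420)),at_z(g,c*560,r*420,0).round(4))
print(manip.get_obs()['time_s'],manip.get_obs()['qpos'])
E
```

```text
0 [ -44.23329971   25.05836734   98.18489783    0.           56.75673483
 -134.23329971]
39 None
90 [-44.23329971  25.05836734  98.18489783   0.          56.75673483
 135.76670029]
180 [-4.42332997e+01  2.50583673e+01  9.81848978e+01 -2.54444375e-14
  5.67567348e+01  4.57667003e+01]
219 [-4.42332997e+01  2.50583673e+01  9.81848978e+01 -2.54444375e-14
  5.67567348e+01  6.76670029e+00]
270 [-4.42332997e+01  2.50583673e+01  9.81848978e+01 -2.54444375e-14
  5.67567348e+01 -4.42332997e+01]
[[ 0.629 -0.746 -0.219  0.472]
 [-0.778 -0.603 -0.177 -0.235]
 [-0.     0.281 -0.96   0.442]
 [ 0.     0.     0.     1.   ]] 293.5002124876494
eyepiece 0.95 (311, 104) [ 0.5209 -0.2547  0.    ]
eyepiece 0.94 (250, 201) [ 0.3539 -0.2741  0.    ]
eyepiece 0.93 (295, 159) [ 0.4473 -0.2864  0.    ]
eyepiece 0.93 (322, 201) [ 0.4249 -0.3611  0.    ]
eyepiece 0.8 (254, 119) [ 0.455  -0.2044  0.    ]
objective 0.64 (373, 97) [ 0.5847 -0.317   0.    ]
3.1667 [-4.67827174e+01  1.59137511e+01  9.44470809e+01 -1.06295442e-02
  6.96550784e+01  4.31973784e+00]
```

View pics/w1.png

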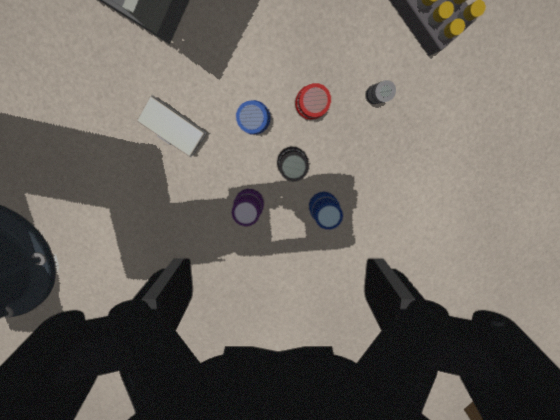

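```bash
python3 - <<'E'
from h import *
f=manip.grab_frame('top'); g=manip.grab_frame('wrist')
def circ(f,u,v,r,h):
    c=cv2.cvtColor(np.ascontiguousarray(f['img'][v-r:v+r,u-r:u+r]),cv2.COLOR_RGB2BGR)
    return cv2.resize(c,None,fx=400/(2*r),fy=400/(2*r),interpolation=cv2.INTER_CUBIC)
import itertools
def draw(f,im,u,v,r,P,col):
    p=(proj(f,P)-[u-r,v-r]+.5)*400/(2*r); cv2.polylines(im,[p.astype(np.int32)],True,col,1)
def ring(c,rad,z): a=np.linspace(0,2*np.pi,40); return np.c_[c[0]+rad*np.cos(a),c[1]+rad*np.sin(a),0*a+z]
E=[.447,-.2845]; O=[.586,-.316]
ims=[]
for ff,(u,v) in ((f,(401,250)),(g,(293,162))):
    im=circ(ff,u,v,25,0); draw(ff,im,u,v,25,ring(E,.020,.055),(0,255,0)); draw(ff,im,u,v,25,ring(E,.023,0),(0,0,255)); ims.append(im)
r1=np.hstack(ims); ims=[]
for ff,(u,v) in ((f,(412,187)),(g,(380,95))):
    im=circ(ff,u,v,25,0); draw(ff,im,u,v,25,ring(O,.013,.046),(0,255,0)); draw(ff,im,u,v,25,ring(O,.013,0),(0,0,255)); ims.append(im)
out=np.vstack([r1,np.hstack(ims)]); cv2.imwrite('pics/ov1.png',cv2.resize(out,(600,600)))
E
```

```text
(no output)
```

View pics/ov1.png

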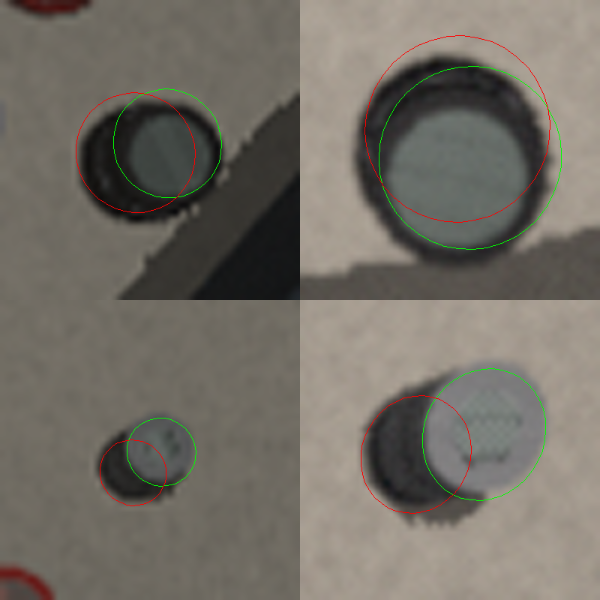

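The overlay puts the eyepiece at about (0.4425, -0.285) and the objective at about (0.587, -0.3155). I'll grasp the eyepiece, then measure the chest with the wrist camera.

```bash
python3 - <<'E'
from h import *
E=[.4425,-.285]
manip.command_gripper(.066)
manip.move_pose([*E,.13],[0,90,219]); manip.move_straight([*E,.027],rate=.12)
print(manip.command_gripper(0.0)); print(manip.get_obs()['grip_width'],manip.get_obs()['wrist_force'])
manip.move_straight([*E,.30],rate=.3)
manip.move_pose([.47,.02,.34],[0,90,219])
o=manip.get_obs(); print(o['time_s'],o['grip_width'],o['wrist_force'])
g=manip.grab_frame('wrist'); save(g,'w2.png')
hz=dict(large_cell=.009,small_cell=.009,tote=.005,chest=0,rebated_door_hinge=.075,flanged_door_hinge=.075)
for n,z in hz.items():
  for d in manip.place_of(g,n)[:2]:
    r,c=d['location']; print(n,round(d['conf'],2),(round(c*560),round(r*420)),at_z(g,c*560,r*420,z).round(4))
E
```

```text
False
0.03865795920710165 [ 0.55947808 -0.10475504  5.70456298]
7.9333 0.03823502173927087 [-0.40571486 -0.32611243 -1.29869716]
large_cell 0.65 (289, 137) [0.5198 0.0384 0.009 ]
small_cell 0.79 (278, 73) [0.5821 0.1096 0.009 ]
tote 0.75 (284, 106) [0.5521 0.0729 0.005 ]
rebated_door_hinge 0.64 (205, 39) [0.5477 0.1984 0.075 ]
flanged_door_hinge 0.8 (358, 143) [ 0.5748 -0.0357  0.075 ]
flanged_door_hinge 0.48 (282, 245) [ 0.3929 -0.0506  0.075 ]
```

View pics/w2.png

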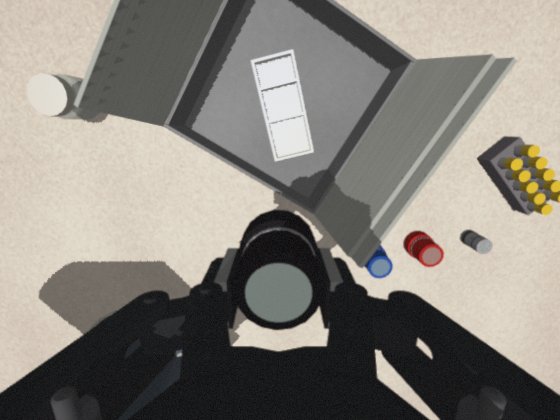

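The eyepiece is held (38 mm). The tote rim shows clearly with corners at about (250,59), (293,50), (313,153) and (275,161). I'll fit it in both cameras.

```bash
python3 - <<'E'
from h import *
for n,(u,v,r) in dict(wrist=(283,106,75),top=(243,208,45)).items():
    f=manip.grab_frame(n); im=cv2.cvtColor(np.ascontiguousarray(f['img']),cv2.COLOR_RGB2GRAY)
    m=np.zeros_like(im); s=(slice(v-r,v+r),slice(u-r,u+r))
    t,b=cv2.threshold(im[s],0,255,cv2.THRESH_OTSU); 
    t2=max(t,1)
    m[s]=(im[s]>t2)*255
    m=cv2.morphologyEx(m,cv2.MORPH_CLOSE,np.ones((5,5)))
    nl,lab,st,ce=cv2.connectedComponentsWithStats(m); k=lab[v,u] if lab[v,u] else 1+np.argmax(st[1:,4])
    c=cv2.findContours((lab==k).astype(np.uint8),0,1)[0][0][:,0]
    for z in (.021,.013):
        P=np.array([at_z(f,*p,z)[:2] for p in c]); R=cv2.minAreaRect((P*1000).astype(np.float32)); print(n,t,z,st[k],R)
E
```

```text
wrist 174.0 0.021 [ 251   50   63  112 4460] ((547.980224609375, 72.88861083984375), (148.74197387695312, 63.032291412353516), 52.40526580810547)
wrist 174.0 0.013 [ 251   50   63  112 4460] ((548.35791015625, 73.03810119628906), (151.3243408203125, 64.12663269042969), 52.40525817871094)
top 49.0 0.021 [217 188  67  22 642] ((570.735595703125, 53.93671798706055), (154.92340087890625, 24.93953514099121), 78.83255767822266)
top 49.0 0.013 [217 188  67  22 642] ((571.9993286132812, 54.35599136352539), (155.92408752441406, 25.100635528564453), 78.83257293701172)
```

```bash
cat >> h.py <<'E'
def slip(top_above_tcp,r):
    """offset (world m) of held thing's top-disc centre from TCP axis, seen by wrist cam; lens/top = brightest blob"""
    g=manip.grab_frame('wrist'); o=manip.get_obs()['eef_pos']; P=o+[0,0,top_above_tcp]
    u,v=proj(g,P)[0]; return g,P,u,v
E
python3 - <<'E'
from h import *
g,P,u,v=slip(.028,.02); print(u,v)
im=cv2.cvtColor(np.ascontiguousarray(g['img']),cv2.COLOR_RGB2GRAY)
s=im[255:330,235:325]; m=((s>70)&(s<175)).astype(np.uint8)
n,lab,st,ce=cv2.connectedComponentsWithStats(m); k=1+np.argmax(st[1:,4]); c=ce[k]+[235,255]; print(st[k],c,at_z(g,*c,P[2])-P)
E
```

```text
277.33353039416505 292.700787600958
[  10    8   67   60 3159] [278.09053498 292.22697056] [ 0.00039583 -0.00010992  0.        ]
```

The eyepiece is centred in the grip to within 0.5 mm. I'll place it in the large cell, then fetch the objective.

```bash
python3 - <<'E'
from h import *
L=[.5218,.0388]; O=[.587,-.3155]
manip.move_pose([*L,.20],[0,90,219]); manip.move_straight([*L,.060],rate=.15); manip.move_straight([*L,.0375],rate=.06)
o=manip.get_obs(); print(o['eef_pos'],o['wrist_force'])
manip.command_gripper(.056); manip.move_straight([*L,.27],rate=.25)
o=manip.get_obs(); print(o['time_s'],o['eef_pos'])
g=manip.grab_frame('wrist'); save(g,'w3.png')
c=proj(g,[[*L,.064]])[0]; print(c)
for t in (.050,):
  manip.command_gripper(t)
manip.move_pose([*O,.27],[0,90,219]); manip.move_straight([*O,.13],rate=.25)
manip.move_straight([*O,.020],rate=.12); manip.command_gripper(0.0)
print(manip.get_obs()['grip_width']); manip.move_straight([*O,.30],rate=.3)
o=manip.get_obs(); print(o['time_s'],o['grip_width'],o['wrist_force'])
g,P,u,v=slip(.026,.013); save(g,'w4.png'); print(u,v)
E
```

```text
[0.52164387 0.03881422 0.03715075] [0.15968187 0.90078998 1.31085288]
12.0917 [0.52073828 0.03892656 0.2688453 ]
[279.00138388 184.5630791 ]
0.02415793278746746
16.9333 0.02421804597059579 [ 0.00298337 -0.38090576 -1.79503791]
277.1736400539098 289.8015057861122
```

```bash
python3 -c "
import cv2,numpy as np
a=cv2.imread('pics/w3.png');b=cv2.imread('pics/w4.png')
cv2.imwrite('pics/m1.png',np.vstack([a[:,:][0:300],b[120:420]]))"
```

```text
(no output)
```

View pics/m1.png

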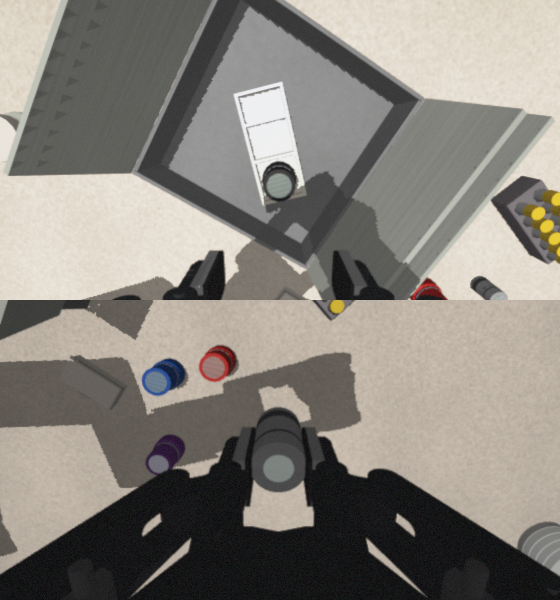

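The eyepiece stands in the large cell, seen at (279,181) against (279,185) predicted. The objective is held centrally. Before placing it I'll re-measure the tote with the camera on the opposite side, which cancels any bias.

```bash
python3 - <<'E'
from h import *
manip.move_pose([.587,-.10,.34],[0,90,219])
manip.move_pose([.63,.14,.34],[0,90,39])
o=manip.get_obs(); print(o['time_s'],o['qpos'].round(1),o['grip_width'])
f=manip.grab_frame('wrist'); save(f,'w5.png'); im=cv2.cvtColor(np.ascontiguousarray(f['img']),cv2.COLOR_RGB2GRAY)
for n in('tote','small_cell','large_cell','eyepiece','rebated_door_hinge','flanged_door_hinge','rebated_door_edge','flanged_door_edge'):
  z=dict(tote=.005,eyepiece=.009,small_cell=.009,large_cell=.009).get(n,.075)
  for d in manip.place_of(f,n)[:1]:
    r,c=d['location']; print(n,round(d['conf'],2),(round(c*560),round(r*420)),at_z(f,c*560,r*420,z).round(4))
C=np.array([.548,.0729]);a=np.radians(52.4);R=np.array([[np.cos(a),-np.sin(a)],[np.sin(a),np.cos(a)]])
box=np.array([[C+R@np.array(p),][0].tolist()+[.021] for p in([-.074,-.031],[.074,-.031],[.074,.031],[-.074,.031])])
print(proj(f,box).round())
v=cv2.cvtColor(np.ascontiguousarray(f['img']),cv2.COLOR_RGB2BGR); cv2.polylines(v,[proj(f,box).astype(np.int32)],True,(0,0,255),1); cv2.imwrite('pics/w5o.png',v)
E
```

```text
20.2 [   2.6   26.5   71.    -0.    82.6 -126.4] 0.024230494433062192
small_cell 0.73 (288, 132) [0.5758 0.1147 0.009 ]
large_cell 0.78 (273, 68) [0.5188 0.0392 0.009 ]
eyepiece 0.63 (273, 71) [0.5219 0.0424 0.009 ]
rebated_door_hinge 0.79 (352, 156) [0.5451 0.2014 0.075 ]
flanged_door_hinge 0.88 (193, 54) [ 0.5768 -0.0411  0.075 ]
rebated_door_edge 0.72 (405, 189) [0.5315 0.2922 0.075 ]
flanged_door_edge 0.64 (124, 9) [ 0.588  -0.1352  0.075 ]
[[245.  50.]
 [270. 153.]
 [309. 143.]
 [287.  39.]]
```

View pics/w5o.png

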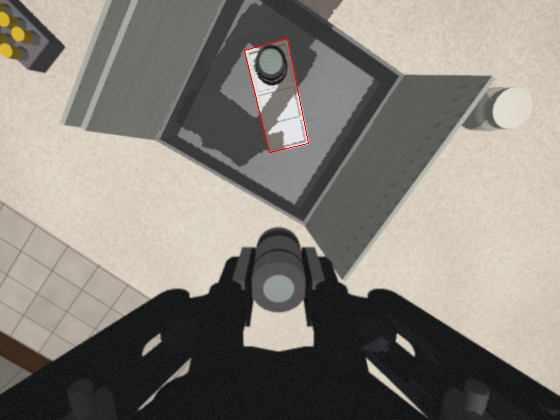

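The overlay of the tote fit agrees to within 1–2 px from the opposite side. I'll place the objective.

```bash
python3 - <<'E'
from h import *
print(manip.get_obs()['eef_pos'],manip.get_obs()['qpos'][0])
S=[.579,.1143]
manip.move_pose([*S,.20],[0,90,39]); print(manip.get_obs()['eef_pos'])
manip.move_straight([*S,.053],rate=.15); manip.move_straight([*S,.0305],rate=.06)
o=manip.get_obs(); print(o['eef_pos'],o['wrist_force'])
manip.command_gripper(.045); manip.move_straight([*S,.30],rate=.25)
o=manip.get_obs(); print(o['time_s'],o['eef_pos'])
g=manip.grab_frame('wrist'); save(g,'w6.png'); t=manip.grab_frame('top'); save(t,'t6.png')
a=np.linspace(0,2*np.pi,30)
v=cv2.imread('pics/w6.png')
for c,r,z in ((S,.013,.055),([.5218,.0388],.02,.064)):
    cv2.polylines(v,[proj(g,np.c_[c[0]+r*np.cos(a),c[1]+r*np.sin(a),0*a+z]).astype(np.int32)],True,(0,0,255),1)
b=cv2.imread('pics/t6.png')[110:290,130:350]
cv2.imwrite('pics/m2.png',np.vstack([v[:300],cv2.resize(b,(367,300)) if 0 else cv2.copyMakeBorder(cv2.resize(b,(366,300)),0,0,0,194,0)]))
E
```

```text
[0.6299871  0.14000622 0.34001395] 2.625333872402843
[0.58089247 0.11441396 0.20111112]
[0.57880387 0.11426604 0.03026531] [-0.97079832 -0.41110254  1.51992797]
24.5167 [0.57798402 0.11427328 0.29867847]
```

View pics/m2.png

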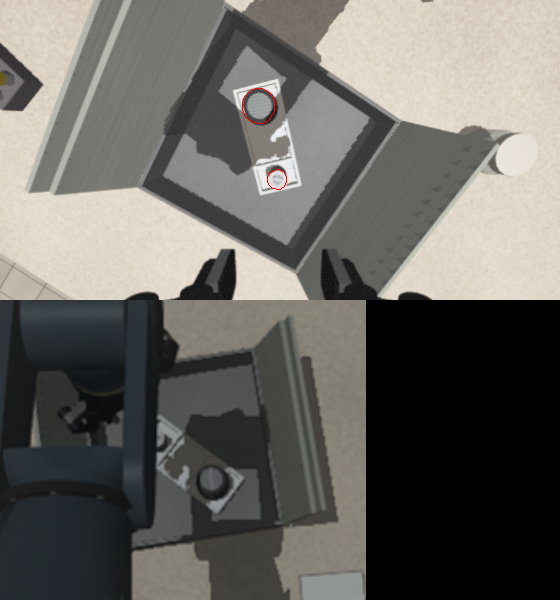

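Both parts stand upright in their compartments: the objective's top disc is on the prediction at (277,179), and the eyepiece's at (260,106). Next I'll shut the rebated door with closed fingers, moving along an arc about its hinge.

```bash
cat >> h.py <<'E'
YAW=7.2; C=np.array([.5628,.0812]); yh=np.array([-np.sin(np.radians(YAW)),np.cos(np.radians(YAW))]); ORI=[0,90,270+YAW]
def arc(s,th,r=.095,w=.012):
    o=.12+(.012+w)*np.sin(th)-r*np.cos(th); p=C+s*o*yh
    return [*p,.075+.012*np.cos(th)+r*np.sin(th)]
def shut(s,start,rate=.12):
    th0=1.98; p=np.array(arc(s,th0)); q=p.copy(); q[:2]+=s*.025*yh
    manip.move_pose([q[0],q[1],.29],ORI); manip.move_straight(q,rate=.2)
    for th in np.linspace(th0,.0,13):
        manip.move_straight(arc(s,th),rate=rate)
        f=manip.get_obs()['wrist_force']; print(round(th,2),f.round(1),end=' | ')
        if np.linalg.norm(f)>60: print('STOP'); return False
    p=np.array(arc(s,0.))
    for dz in (.001,.002,.003,.004,.005,.006):
        manip.move_straight([p[0],p[1],p[2]-dz],rate=.05); o=manip.get_obs(); f=o['wrist_force']; print(dz,o['eef_pos'][2].round(4),f.round(1))
        if f[2]>25: break
    return True
E
python3 - <<'E'
from h import *
manip.command_gripper(0.0)
for s in (1,-1):
  for th in (1.98,1.5,.8,0): print(s,arc(s,th),manip.inverse_kinematics(arc(s,th),ORI))
print(shut(1,0))
o=manip.get_obs(); print(o['time_s'],o['eef_pos'])
p=o['eef_pos']; manip.move_straight([p[0],p[1],.30],rate=.3)
f=manip.grab_frame('scene'); save(f,'s7.png'); print(manip.get_obs()['time_s'])
E
```

```text
1 [np.float64(0.5402629534467549), np.float64(0.259599093152028), np.float64(0.15738205926629295)] [ 1.49925225e+01  3.34853122e+01  8.98380942e+01 -2.54444375e-14
  5.66765936e+01  7.79252251e+00]
1 [np.float64(0.5456017930517758), np.float64(0.2173378260525586), np.float64(0.17061087014739762)] [ 1.08250961e+01  3.16480556e+01  9.10129317e+01 -2.54444375e-14
  5.73390127e+01  3.62509609e+00]
1 [np.float64(0.5538976545177363), np.float64(0.15166932068981417), np.float64(0.15150930914762065)] [ 4.16904272e+00  3.23018285e+01  9.38015650e+01 -2.54444375e-14
  5.38966065e+01 -3.03095728e+00]
1 [np.float64(0.5596666691608924), np.float64(0.10600286753286194), np.float64(0.087)] [-5.12020715e-01  3.76677042e+01  9.68363218e+01 -2.54444375e-14
  4.54959740e+01 -7.71202072e+00]
-1 [np.float64(0.585337046553245), np.float64(-0.09719909315202802), np.float64(0.15738205926629295)] [-2.02103057e+01  3.30818542e+01  9.07360573e+01 -2.54444375e-14
  5.61820885e+01 -2.74103057e+01]
-1 [np.float64(0.5799982069482241), np.float64(-0.05493782605255862), np.float64(0.17061087014739762)] [-1.63944986e
[... 275 characters left out ...]
3181857e+01]
-1 [np.float64(0.5659333308391076), np.float64(0.05639713246713805), np.float64(0.087)] [-5.56369867e+00  3.76212783e+01  9.69664797e+01 -2.54444375e-14
  4.54122421e+01 -1.27636987e+01]
1.98 [-0.4 -1.1  0. ] | 1.82 [-1.  -0.   0.3] | 1.65 [0.2 1.  0.2] | 1.48 [-0.4  0.3 -0.2] | 1.32 [ 0.4  0.1 -1.1] | 1.15 [-0.2 -0.5 -0.3] | 0.99 [-0.6  0.2 -0.1] | 0.82 [-0.7  0.5 -0.3] | 0.66 [0.  0.2 0.2] | 0.49 [-0.3  0.2 -0.3] | 0.33 [0.  0.9 0.1] | 0.16 [-0.8 -0.  -0.5] | 0.0 [0.  0.3 0.3] | 0.001 0.0871 [-0.4  0.6  5.9]
0.002 0.087 [-2.3 -0.2 12.8]
0.003 0.0869 [-4.8 -0.4 18.2]
0.004 0.0869 [-5.6 -1.  24.4]
0.005 0.0868 [-7.5 -0.9 30.1]
True
33.05 [0.55983756 0.10603617 0.08682535]
33.975
```

View pics/s7.png

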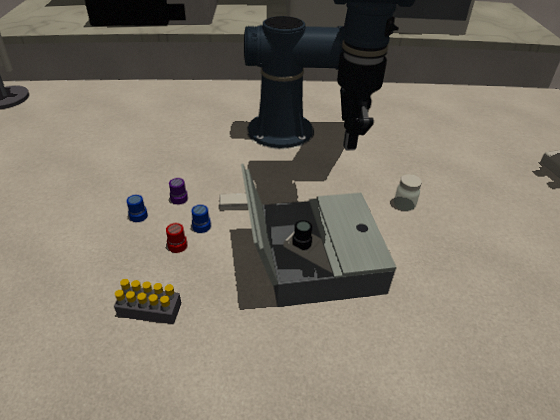

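The rebated door is flat and shut: contact at z = 0.0868 m, with force building up there. Now the flanged door.

```bash
python3 - <<'E'
from h import *
print(shut(-1,0))
o=manip.get_obs(); p=o['eef_pos']; print(o['time_s'],p); manip.move_straight([p[0],p[1],.30],rate=.3)
manip.move_pose([.42,-.12,.36],ORI)
f=manip.grab_frame('scene'); save(f,'s8.png'); t=manip.grab_frame('top'); save(t,'t8.png'); print(manip.get_obs()['time_s'])
a=cv2.imread('pics/s8.png')[130:330,90:450]; b=cv2.imread('pics/t8.png')[100:320,100:460]
cv2.imwrite('pics/m3.png',np.vstack([cv2.resize(a,(540,300)),cv2.resize(b,(540,300))]))
for n in('rebated_door_edge','flanged_door_edge'):
  for g in (f,t):
    for d in manip.place_of(g,n)[:1]:
      r,c=d['location']; q=at_z(g,c*560,r*420,.087)[:2]-C; print(n,d['conf'],'chest y',q@yh)
E
```

```text
1.98 [0.2 0.1 0.3] | 1.82 [-0.6  0.7 -0.4] | 1.65 [-0.   0.2  0. ] | 1.48 [-0.   0.2 -0.7] | 1.32 [-0.1 -0.5  0.7] | 1.15 [-0.7 -1.   0.8] | 0.99 [-0.1  0.8  0.9] | 0.82 [-0.4  0.2  0.1] | 0.66 [ 0.  -0.  -0.2] | 0.49 [0.7 0.1 0.9] | 0.33 [-0.1 -0.4 -0.3] | 0.16 [-0.4  0.4  0.2] | 0.0 [-0.1  0.2 -0.2] | 0.001 0.0871 [-1.1  0.8  5.8]
0.002 0.087 [-3.3 -0.  11.9]
0.003 0.0869 [-4.8 -0.4 18.2]
0.004 0.0869 [-5.8  0.1 24.6]
0.005 0.0868 [-6.3 -0.7 30.2]
True
40.75 [0.56604505 0.05637382 0.08680487]
42.6667
rebated_door_edge 0.84 chest y 0.01480791756443571
flanged_door_edge 0.8 chest y -0.002715523180115613
flanged_door_edge 0.95 chest y -0.008747744559625886
```

View pics/m3.png

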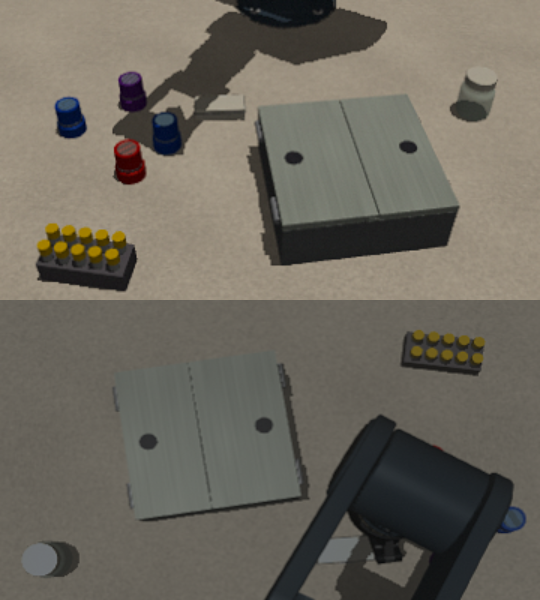

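Both doors are flush and shut, and the bystanders haven't moved. The robot is clear, so I'm handing in.

```bash
python3 -c "
from workcell import manip
print(manip.close_job(), manip.get_obs()['time_s'])"
```

```text
the job is handed in; nothing more can be done
the job is handed in; nothing more can be done
```

The job is done and handed in at about 43 s of the 72 s allowed. The black eyepiece stands in the tote's largest compartment and the objective in the smallest. I then shut the rebated door completely, and the flanged door over it.

- **Parts:** the wrist picture taken before closing showed both upright in their compartments, on or within a few pixels of where I expected them. They can't be seen now that the doors are shut.
- **Doors:** under about 30 N each outer face stopped at 86.8 mm, against 87 mm nominal. The last pictures show the two doors flush.
- **Bystanders:** the jar, slide box and tube rack appear unmoved.
- **Disagreement:** my last image check of the door edges, done with the detection network, was off by up to about 10 mm. It put the flanged edge at chest y −3 to −9 mm and the rebated edge at +15 mm, where about −10 and +10 mm were expected. I put this down to network error, because the contact heights and pictures show both doors shut.

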